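# Set the three switches of a model-railway control box at the flea market

### The arm

A 6-joint arm with a two-finger parallel gripper is mounted at the origin on the work surface. World frame = base frame: x ahead of the robot, y to its left, z up, the work surface at z = 0. Lengths are in m, angles in rad, forces in N, time in s.
With the tool pointing down it reaches from about 0.225 to 0.875 m from the base axis. Payload 3.4 kg.
Tool frame: the origin (TCP) lies midway between the tips of the shut fingers; the grasp point (between the pads) lies 19 mm behind it (manip.grip_point_offset is the distance from the TCP to the grasp point, in m); x points along the fingers, y is the direction in which the jaws open and shut, and the axes are right-handed (so a half turn about x gives the same grasp; the last joint's range is limited). The gripper opens to 85 mm and grips with 20 to 120 N. Pads are 22 mm wide; open, the fingers measure 114 mm over their backs; the gripper's body (76 mm by 85 mm) begins 54 mm behind the grasp point. The pads swing forward as they close: fully open they stand 13 mm farther back than shut.
Start: joints at [-1.299, 0.276, 1.505, -0, 1.361, -0.121], TCP at [0.22, -0.531, 0.231] pointing down, gripper open.
Joint ranges: [-2.89, 2.89], [-0.75, 2.08], [0.22, 2.7], [-1.18, 4.32], [0.11, 2.71], [-2.7, 2.7]. Speed limits (rad/s): [2.57, 2.57, 3.14, 3.14, 3.14, 3.14].

### API

Orientations are given as a unit quaternion [w, x, y, z].
In Python, from rig import manip gives the robot as it stands.
- The arm moves only by the shell command python3 -m crank 'ROWS' [FORCE]. ROWS is a JSON object of lists of equal length, an entry for each row: "grip": the opening, from 0 (shut) to 1 (fully open); "slide": the shift along the world's x, y, z in cm, a list of three; "roll": the turn about the world's z in degrees. In form: {"grip": [grip, ...], "slide": [[dx, dy, dz], ...], "roll": [roll, ...]}. A call has 1 to 20 rows; each row is the pose to reach, as a shift and turn from the pose commanded when the call began; what a row does not reach only later rows make up. A row lasts 1/10 s, in which the tool goes at most 50 mm and 8.59 degrees, less where a joint would pass 70% of its speed; a pose out of reach is approached as far as the arm can. A call with a gripper value outside its range is refused whole. The fingers move at their own pace and stop on an object; FORCE is the grip in N (left out, the last holds). Time passes only in rows, so rows that repeat a pose let the fingers close. It gives the time, the measured TCP pose, the force and the opening at its end, in the units of the state.
- manip.get_state(): the state, without advancing time (a new reading comes with each control period).
- manip.get_image(name): name is "scene" or "side" or "wrist"; returns a dict with "frame" (384x512x3 uint8, red, green, blue), "K" (3x3 intrinsics, pixels), "R" (3x3) and "t" (3): a world point X has camera coordinates R X + t. Camera axes: x right, y down, z forward; pixel columns grow to the right and rows downward; lengths in m; the calibration is good to about 2 mm. The wrist camera is an equidistant fisheye: a pixel r from the principal point sees the ray r / f radians off the axis. A picture is of the moment at which its call begins. There is no depth.
- manip.sign_off(): hands the job in, once; it reports no verdict.
The state is a dict: "clock": time; "qpos": joint angles; "qd": joint speeds; "effort": joint torques, N m; "position": TCP position; "ee_rot": TCP orientation; "contact_force": force on the tool from outside, world axes, zero at the start; "moment": the same for the moment, N m; "width": finger opening in m.
Only numpy, scipy, OpenCV 4.12 (cv2) and the standard library are available. Lean on these libraries where they do the work, as an engineer would, in place of code of your own. Each camera call takes 0.05 s, during which the arm holds its last target. There are 200 camera calls.

### The job

A buyer wants to see the model-railway control box with three slide switches set for the demo loop. Set its two outer switches fully on, towards the long steel rib on the box, and its middle switch fully off, away from the rib, then let go.

Things in the scene. Friction and masses are not known exactly. Their poses are not given: they have to be found in the camera images.
- track_box: grey box with THREE switches (not the narrower box with two), 130 (x) by 170 (y) mm, fixed; aluminium top panel 45 mm high. Origin: centre of its underside. +x: to the edge with the dark steel rib (10 mm wide, 3 high, at x = 55 mm), away from the robot within 0.35 rad; y: along the row of switches. Black caps on the panel at y = 45, 0, -45 mm: 12 (x) by 14 (y) mm, tops at 69 mm.
- switch_left (a joint): slide switch on the box's left (+y) end: cap centre at y = 45 mm, x = -15 mm + value in the box's frame. Value in m: 0 = fully off (plain -x side), 0.030 = fully on (+x side, towards the steel rib). 30 mm straight travel along the box's x with hard stops; about 2 N of friction, stays where left. Its start varies.
- switch_mid (a joint): slide switch in the middle: cap centre at y = 0 mm, x = -15 mm + value in the box's frame. Value in m: 0 = fully off (plain -x side), 0.030 = fully on (+x side, towards the steel rib). 30 mm straight travel along the box's x with hard stops; about 2 N of friction, stays where left. Its start varies.
- switch_right (a joint): slide switch on the box's right (-y) end: cap centre at y = -45 mm, x = -15 mm + value in the box's frame. Value in m: 0 = fully off (plain -x side), 0.030 = fully on (+x side, towards the steel rib). 30 mm straight travel along the box's x with hard stops; about 2 N of friction, stays where left. Its start varies.
Mind the look-alikes: they are no part of the job. What is shaped like the track_box but purple is not meant.

How it is judged:
By the outcome, as a careful person would: the job done as asked, in the order asked, and still so for the second after the job is handed in, with the robot touching nothing.
It also fails if it takes over 48 s, if anything falls off the work surface, if the arm or the gripper's body presses on something with over 40 N, if the wrist force passes 120 N, or if a joint passes its speed limit or range.

## Working session

There is one attempt and no reset: what is moved stays moved. The work goes in short steps, Python scripts to look and compute and a shell command to move; the robot and the scene stay as the last step left them, time stands still between calls to the robot, and variables do not carry over. Pictures are saved under pics/ and viewed, on a budget of 10 in all, crops included, one or two more only if the job needs it, and the job is handed in when it is done.

```bash
mkdir -p pics; ls; python3 - <<'E'
from rig import manip
import cv2, numpy as np, pickle
d={n:manip.get_image(n) for n in("scene","side")}
pickle.dump(d,open('a.pkl','wb'))
for n in d: cv2.imwrite(f'pics/{n}0.png',cv2.resize(d[n]['frame'][:,:,::-1],None,fx=1.5,fy=1.5))
s=manip.get_state();print(s['clock'],s['position'],s['ee_rot'],s['width'],manip.grip_point_offset)
for n in d: print(d[n]['K'],-d[n]['R'].T@d[n]['t'])
E
```

```text
pics
0.1 [ 0.21995013 -0.53073089  0.23051454] [-0.13736354 -0.69347157 -0.13857229  0.69356049] 0.08555355605234216 0.0187
[[357.23380085   0.         256.81327009]
 [  0.         357.23380085 186.76800247]
 [  0.           0.           1.        ]] [0.98944133 0.54553916 0.74795171]
[[487.25281324   0.         259.2487448 ]
 [  0.         487.25281324 192.91249387]
 [  0.           0.           1.        ]] [-0.03304836  1.07889585  0.94191118]
```

View pics/scene0.png

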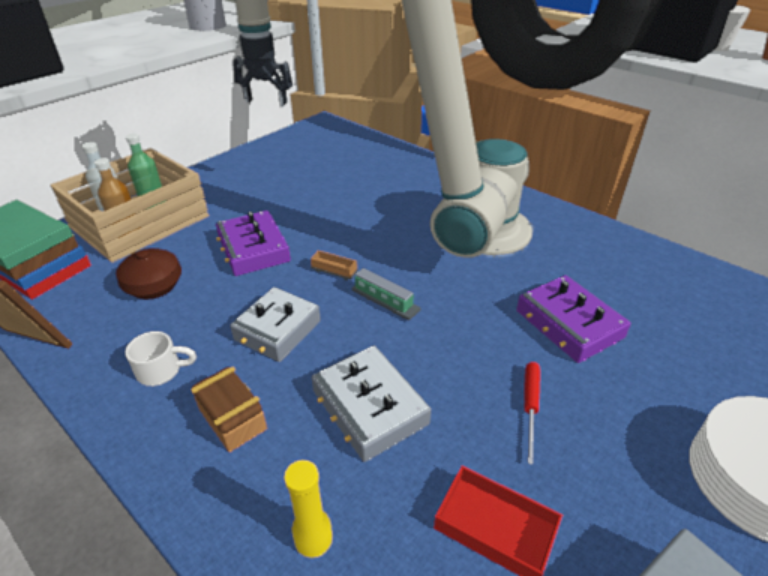

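View pics/side0.png

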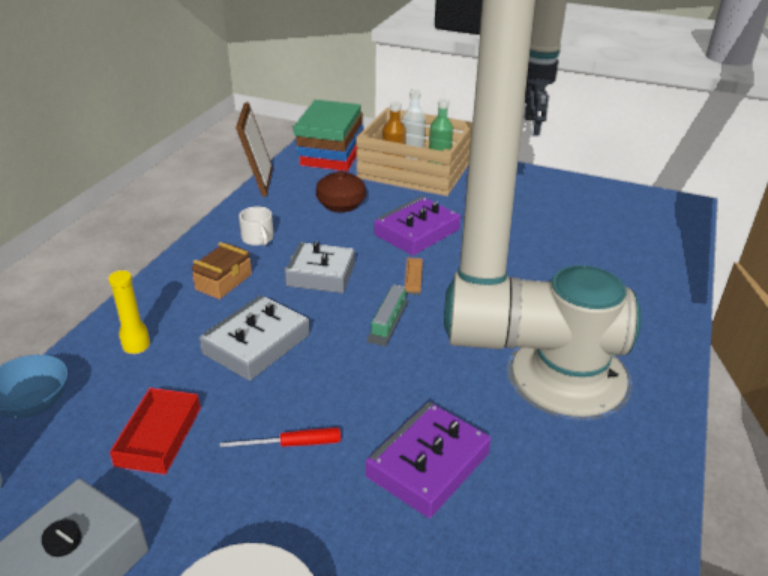

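Scene picture (1.5x pixels): the grey three-switch box is at (372,398), the grey two-switch box at (275,322), and the purple look-alikes at (252,240) and (573,318). Side picture: the grey three-switch box is at (256,335), the two-switch box at (320,265), and the purple ones at (417,222) and (430,455). I choose the grey one with three switches and check it in a close crop.

```bash
python3 - <<'E'
import cv2, numpy as np, pickle
d=pickle.load(open('a.pkl','rb'))
a=d['scene']['frame'][226:310,203:291,::-1]; b=d['side']['frame'][190:254,128:212,::-1]
f=lambda i,k:cv2.resize(i,None,fx=k,fy=k,interpolation=cv2.INTER_CUBIC)
A=f(a,4.5);B=f(b,4.5);H=max(A.shape[0],B.shape[0])
p=lambda i:cv2.copyMakeBorder(i,0,H-i.shape[0],0,8,cv2.BORDER_CONSTANT)
o=np.hstack([p(A),p(B)]);cv2.imwrite('pics/crop.png',o);print(o.shape,A.shape)
E
```

```text
(378, 790, 3) (378, 396, 3)
```

View pics/crop.png

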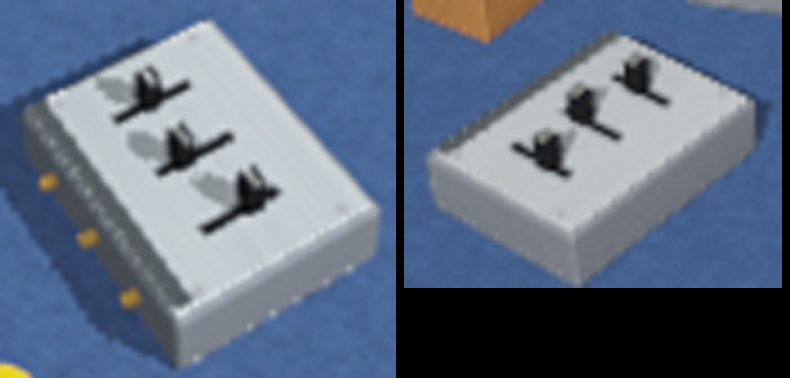

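The crop confirms it: three switches, grey box, dark rib on the far side, along the left edge of the scene view. Panel corners in crop pixels are scene (208,20), (380,208), (178,310), (28,105) and side (755,98), (575,232), (430,155), (620,33). The cap blobs sit mid-slot.

```bash
cat >h.py <<'E'
import numpy as np
from scipy.spatial.transform import Rotation
def ray(c,px,z):
    d=np.linalg.inv(c['K'])@[px[0],px[1],1]; o=-c['R'].T@c['t']; v=c['R'].T@d
    return o+v*(z-o[2])/v[2]
def fit(P):  # P: near-right, near-left, far-left, far-right
    m=np.array([[-65,-85],[-65,85],[65,85],[65,-85]])/1e3
    c=P[:,:2].mean(0);Q=P[:,:2]-c
    a=np.arctan2((m[:,0]*Q[:,1]-m[:,1]*Q[:,0]).sum(),(m*Q).sum())
    return c,a
def box(c,a,X): return np.array([[np.cos(a),np.sin(a)],[-np.sin(a),np.cos(a)]])@(X[:2]-c)
E
python3 - <<'E'
import pickle,numpy as np
from h import *
d=pickle.load(open('a.pkl','rb'))
S=lambda p:(p[0]/4.5+203-.39,p[1]/4.5+226-.39); T=lambda p:((p[0]-404)/4.5+128-.39,p[1]/4.5+190-.39)
cs=[(208,20),(380,208),(178,312),(26,105)]; ct=[(755,98),(575,232),(430,155),(620,33)]
caps={'L':((250,195),(548,152)),'M':((182,148),(582,107)),'R':((150,90),(637,75))}
P=np.array([ray(d['scene'],S(p),.045) for p in cs]);Q=np.array([ray(d['side'],T(p),.045) for p in ct])
print(P.round(3));print(Q.round(3))
for X in(P,Q): print(fit(X),[np.linalg.norm(X[i]-X[i-1]).round(3) for i in range(4)])
c,a=fit((P+Q)/2);print(c,a)
for k,(p,q) in caps.items():
  print(k,box(c,a,ray(d['scene'],S(p),.057)),box(c,a,ray(d['side'],T(q),.057)))
from rig import manip
s=manip.get_state();q=s['ee_rot'];print(Rotation.from_quat(q[[1,2,3,0]] if hasattr(q,'shape') else q[1:]+q[:1]).as_matrix().round(3))
for y in(45,0,-45):
  for x in(-15,0,15): print(x,y,(c+np.array([[np.cos(a),-np.sin(a)],[np.sin(a),np.cos(a)]])@[x/1e3,y/1e3]).round(4))
E
```

```text
[[0.506 0.085 0.045]
 [0.547 0.247 0.045]
 [0.664 0.209 0.045]
 [0.623 0.052 0.045]]
[[0.501 0.084 0.045]
 [0.544 0.242 0.045]
 [0.664 0.214 0.045]
 [0.616 0.055 0.045]]
(array([0.58504318, 0.14835825]), np.float64(-0.2657646386336444)) [np.float64(0.121), np.float64(0.166), np.float64(0.123), np.float64(0.163)]
(array([0.5812319 , 0.14874718]), np.float64(-0.2615378033052014)) [np.float64(0.119), np.float64(0.164), np.float64(0.123), np.float64(0.165)]
[0.58313754 0.14855272] -0.2636539558199713
L [-0.00258006  0.04749049] [-0.00676273  0.04625661]
M [0.01085727 0.00098633] [0.00837429 0.00146309]
R [ 0.00420594 -0.04404045] [ 0.00384466 -0.04413138]
[[-0.     0.383 -0.924]
 [ 0.002 -0.924 -0.383]
 [-1.    -0.002 -0.   ]]
-15 45 [0.5804 0.1959]
0 45 [0.5949 0.192 ]
15 45 [0.6093 0.1881]
-15 0 [0.5687 0.1525]
0 0 [0.5831 0.1486]
15 0 [0.5976 0.1446]
-15 -45 [0.5569 0.109 ]
0 -45 [0.5714 0.1051]
15 -45 [0.5859 0.1012]
```

Measurements are consistent: both views put the box at about (0.583, 0.149), yaw -15.1 deg, with panel sizes close to nominal. Switch values are about L 0.010, M 0.025 and R 0.019. Plan: push with the shut fingers, jaws along the row. First I go to behind the left switch, up high.

```bash
python3 -m crank '{"grip":[0,0,0,0,0,0,0,0,0,0,0,0,0,0,0,0,0,0,0,0],"slide":[[1,2,0],[3,6,0],[5,10,0],[7,14,0],[9,18,0],[11,22,0],[13,26,0],[15,30,0],[17,34.5,0],[19,39,0],[21,43.5,0],[23,48,0],[25,52.5,0],[27,57,0],[29,61.5,0],[31,66,0],[32.5,69.5,0],[33.6,72,0],[34.2,73.2,0],[34.2,73.2,0]],"roll":[-1,-3,-5,-7,-9,-11,-13,-15,-17,-19,-21,-23,-25,-27,-29,-31,-33,-35,-37,-37.6]}' 30
python3 - <<'E'
from rig import manip
print(manip.get_state())
E
```

```text
clock: 2.1
position: [0.5624, 0.2025, 0.2303]
ee_rot: [0.092, -0.701, 0.092, 0.701]
contact_force: [0.4, 0.2, 0.4]
width: -0.0
{'clock': 2.1, 'qpos': array([2.29033410e-01, 3.11237837e-01, 1.45595266e+00, 3.77635784e-04,
       1.37542580e+00, 2.06126662e+00]), 'qd': array([-0.03350775, -0.02471355,  0.03341619, -0.02695061,  0.01843116,
        0.07381259]), 'effort': array([  0.87115131, -43.37889791, -25.22264957,   0.18427536,
        -0.11506946,   0.10509332]), 'position': array([0.56239315, 0.20250688, 0.23033655]), 'ee_rot': array([ 0.09218981, -0.70068577,  0.09219946,  0.70145546]), 'contact_force': array([0.3878065 , 0.19998289, 0.3523775 ]), 'moment': array([-0.00329892,  0.0130651 ,  0.01034332]), 'width': -2.396550836648791e-05}
```

```bash
python3 -m crank '{"grip":[0,0,0,0,0,0,0],"slide":[[0,0,-2],[0,0,-5],[0,0,-8],[0,0,-11],[0,0,-13],[0,0,-14],[0,0,-14]],"roll":[0,0,0,0,0,0,0]}'
python3 - <<'E'
from rig import manip
import cv2,numpy as np
f=manip.get_image('side')['frame'][170:260,110:220,::-1];g=manip.get_image('scene')['frame'][210:310,200:300,::-1]
cv2.imwrite('pics/pre.png',np.hstack([cv2.resize(f,(385,385*9//11)),cv2.resize(g,(385,385))[:385*9//11]]) if 0 else np.hstack([cv2.resize(f,(400,380)),cv2.resize(g,(390,380))]))
E
```

```text
clock: 2.8
position: [0.5609, 0.1997, 0.0901]
ee_rot: [0.092, -0.7, 0.094, 0.702]
contact_force: [0.1, 0.7, -0.3]
width: -0.0002
```

View pics/pre.png

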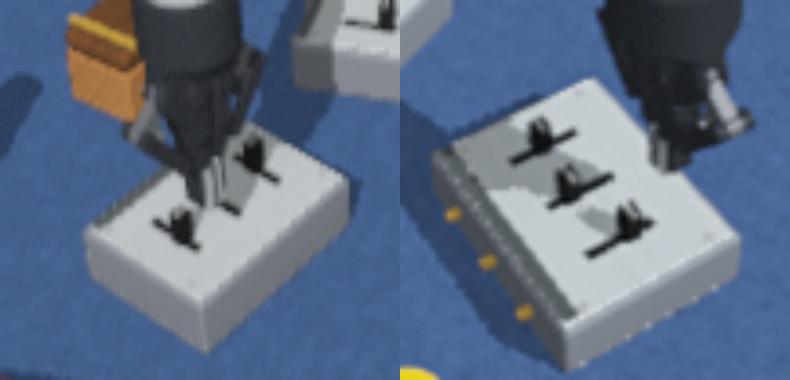

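The tip hangs behind the left switch, just outside the cap row, with the box unobstructed. I descend and push.

```bash
python3 -m crank '{"grip":[0,0,0,0,0],"slide":[[0,0,-1],[0,0,-2],[0,0,-3],[0,0,-3.6],[0,0,-3.6]],"roll":[0,0,0,0,0]}'
python3 -m crank '{"grip":[0,0,0,0,0,0,0,0,0,0],"slide":[[0.48,-0.13,0],[0.97,-0.26,0],[1.35,-0.37,0],[1.74,-0.47,0],[2.12,-0.57,0],[2.41,-0.65,0],[2.7,-0.73,0],[2.9,-0.78,0],[3.09,-0.83,0],[3.09,-0.83,0]],"roll":[0,0,0,0,0,0,0,0,0,0]}'
```

```text
clock: 3.4
position: [0.5611, 0.2006, 0.0539]
ee_rot: [0.092, -0.7, 0.093, 0.702]
contact_force: [-0.8, -0.3, -0.2]
width: -0.0002
clock: 4.4
position: [0.5934, 0.1923, 0.0553]
ee_rot: [-0.093, 0.701, -0.093, -0.701]
contact_force: [-0.2, 0.5, -0.2]
width: -0.0001
```

```bash
python3 -m crank '{"grip":[0,0,0,0],"slide":[[0.1,-0.03,0],[0.2,-0.05,0],[0.29,-0.08,0],[0.29,-0.08,0]],"roll":[0,0,0,0]}'
python3 -m crank '{"grip":[0,0,0],"slide":[[0.1,-0.03,0],[0.2,-0.05,0],[0.2,-0.05,0]],"roll":[0,0,0]}'
```

```text
clock: 4.8
position: [0.5956, 0.1917, 0.0553]
ee_rot: [0.093, -0.701, 0.093, 0.701]
contact_force: [-2.9, 1.6, 0.7]
width: 0.0
clock: 5.1
position: [0.5957, 0.1917, 0.0553]
ee_rot: [0.093, -0.699, 0.093, 0.703]
contact_force: [-6.5, 2.2, 4.8]
width: -0.0001
```

```bash
python3 - <<'E'
from rig import manip
import cv2,numpy as np
f=manip.get_image('side')['frame'][170:260,110:220,::-1];g=manip.get_image('scene')['frame'][210:310,200:300,::-1]
cv2.imwrite('pics/p1.png',np.hstack([cv2.resize(f,(400,380)),cv2.resize(g,(390,380))]))
E
```

```text
(no output)
```

View pics/p1.png

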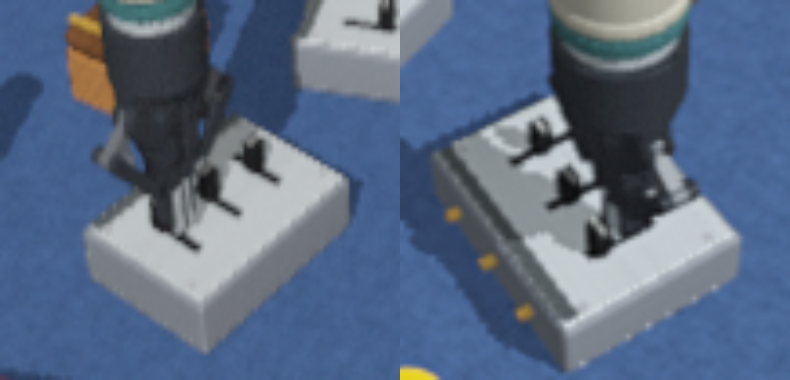

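The left cap is at its rib-side end of slot, and the force rises while position holds: the hard stop. A last nudge, then I back off, lift and go behind the right switch.

```bash
python3 -m crank '{"grip":[0,0,0],"slide":[[0.1,-0.03,0],[0.2,-0.05,0],[0.2,-0.05,0]],"roll":[0,0,0]}'
python3 -m crank '{"grip":[0,0,0,0,0,0,0,0,0,0,0,0,0],"slide":[[-0.7,0.19,0],[-1.5,0.4,0],[-1.5,0.4,1.5],[-1.5,0.4,3.5],[-2.5,-1,4],[-4,-4,4],[-5.5,-6.5,4],[-6.1,-7.7,4],[-6.1,-7.7,3],[-6.1,-7.7,1.5],[-6.1,-7.7,0.3],[-6.1,-7.7,0],[-6.1,-7.7,0]],"roll":[0,0,0,0,0,0,0,0,0,0,0,0,0]}'
```

```text
clock: 5.5
position: [0.5957, 0.1916, 0.0553]
ee_rot: [0.093, -0.698, 0.093, 0.704]
contact_force: [-10.3, 4.1, 6.9]
width: 0.0001
clock: 6.8
position: [0.5387, 0.1141, 0.0542]
ee_rot: [0.093, -0.7, 0.093, 0.702]
contact_force: [0.1, -0.6, 0.7]
width: 0.0
```

```bash
python3 -m crank '{"grip":[0,0,0,0,0,0,0,0,0,0],"slide":[[0.48,-0.13,0],[0.97,-0.26,0],[1.35,-0.37,0],[1.74,-0.47,0],[2.12,-0.57,0],[2.41,-0.65,0],[2.7,-0.73,0],[2.9,-0.78,0],[3.09,-0.83,0],[3.09,-0.83,0]],"roll":[0,0,0,0,0,0,0,0,0,0]}'
python3 -m crank '{"grip":[0,0,0,0,0],"slide":[[0.1,-0.03,0],[0.2,-0.05,0],[0.3,-0.08,0],[0.4,-0.11,0],[0.4,-0.11,0]],"roll":[0,0,0,0,0]}'
python3 -m crank '{"grip":[0,0,0,0],"slide":[[0.1,-0.03,0],[0.2,-0.05,0],[0.3,-0.08,0],[0.3,-0.08,0]],"roll":[0,0,0,0]}'
```

```text
clock: 7.8
position: [0.57, 0.1053, 0.0553]
ee_rot: [-0.093, 0.701, -0.093, -0.701]
contact_force: [-1.7, 1.1, 1.2]
width: -0.0002
clock: 8.3
position: [0.5726, 0.1046, 0.0553]
ee_rot: [0.093, -0.7, 0.093, 0.702]
contact_force: [-5.0, 2.8, 2.5]
width: 0.0002
clock: 8.7
position: [0.5727, 0.1045, 0.0553]
ee_rot: [0.093, -0.698, 0.093, 0.704]
contact_force: [-9.7, 4.9, 7.7]
width: -0.0001
```

Right switch is at its stop too, at the same box x within 0.6 mm. Next I go to the rib side of the middle switch.

```bash
python3 -m crank '{"grip":[0,0,0,0,0,0,0,0,0,0,0,0,0],"slide":[[-0.7,0.19,0],[-1.5,0.4,0],[-1.5,0.4,1.5],[-1.5,0.4,3.5],[0,0.8,4],[2,1.5,4],[4,3,4],[4.6,3.4,4],[4.6,3.4,3],[4.6,3.4,1.5],[4.6,3.4,0.3],[4.6,3.4,0],[4.6,3.4,0]],"roll":[0,0,0,0,0,0,0,0,0,0,0,0,0]}'
python3 -m crank '{"grip":[0,0,0,0,0,0,0,0,0,0],"slide":[[-0.48,0.13,0],[-0.97,0.26,0],[-1.35,0.37,0],[-1.74,0.47,0],[-2.12,0.57,0],[-2.51,0.68,0],[-2.9,0.78,0],[-3.19,0.86,0],[-3.38,0.91,0],[-3.38,0.91,0]],"roll":[0,0,0,0,0,0,0,0,0,0]}'
python3 -m crank '{"grip":[0,0,0,0,0],"slide":[[-0.1,0.03,0],[-0.2,0.05,0],[-0.3,0.08,0],[-0.4,0.11,0],[-0.4,0.11,0]],"roll":[0,0,0,0,0]}'
```

```text
clock: 10.0
position: [0.6217, 0.137, 0.0544]
ee_rot: [0.093, -0.7, 0.093, 0.702]
contact_force: [-0.3, -0.2, 0.5]
width: 0.0002
clock: 11.0
position: [0.5886, 0.1468, 0.0553]
ee_rot: [0.093, -0.701, 0.093, 0.701]
contact_force: [0.8, 0.1, 0.2]
width: 0.0
clock: 11.5
position: [0.5877, 0.1471, 0.0554]
ee_rot: [-0.093, 0.703, -0.093, -0.699]
contact_force: [7.0, -2.0, -3.3]
width: -0.0006
```

Contact positions from both sides give finger half width of about 10.9 mm (given 11 mm), so all three sit on their stops. One more nudge, then I retreat and check.

```bash
python3 -m crank '{"grip":[0,0,0,0],"slide":[[-0.1,0.03,0],[-0.2,0.05,0],[-0.3,0.08,0],[-0.3,0.08,0]],"roll":[0,0,0,0]}'
python3 -m crank '{"grip":[0,0,0,0,0,0,0,0,0,0,0,0,0],"slide":[[0.7,-0.19,0],[1.8,-0.5,0],[1.8,-0.5,1.5],[1.8,-0.5,4],[1.8,-0.5,8],[1.8,-0.5,12],[0,-4,15],[-3,-8,15],[-6,-12,15],[-9,-16,15],[-12,-20,15],[-13,-22,15],[-13,-22,15]],"roll":[0,0,0,0,0,0,0,0,0,0,0,0,0]}'
python3 - <<'E'
from rig import manip
import cv2,numpy as np
f=manip.get_image('side')['frame'][190:254,128:212,::-1];g=manip.get_image('scene')['frame'][226:310,203:291,::-1]
A=cv2.resize(g,None,fx=4.5,fy=4.5,interpolation=2);B=cv2.resize(f,None,fx=4.5,fy=4.5,interpolation=2)
p=lambda i:cv2.copyMakeBorder(i,0,378-i.shape[0],0,8,cv2.BORDER_CONSTANT)
cv2.imwrite('pics/end.png',np.hstack([p(A),p(B)]))
E
```

```text
clock: 11.9
position: [0.5876, 0.1471, 0.0556]
ee_rot: [-0.092, 0.705, -0.093, -0.697]
contact_force: [11.8, -4.2, -7.2]
width: 0.0001
clock: 13.2
position: [0.4499, -0.0732, 0.2053]
ee_rot: [0.094, -0.7, 0.094, 0.702]
contact_force: [0.5, 0.3, 0.8]
width: 0.0001
```

View pics/end.png

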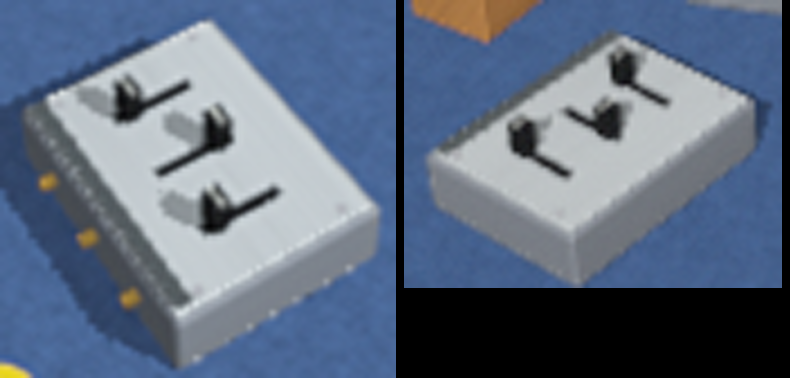

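The outer caps at (128,100) and (215,210) in the scene crop are at the rib ends of their slots. The middle cap at (215,130) is at the plain end, and nothing touches the box. Handing in.

```bash
python3 -c "
from rig import manip
print(manip.sign_off())"
```

```text
the job is handed in; nothing more can be done
None
```

The grey three-switch box is set as asked: both outer switches are fully on, towards the rib, and the middle switch is fully off. I pushed each one with the shut fingers until it stopped moving, then moved the arm clear.

- **Stops:** at each switch the finger stopped advancing while the push force rose to about 11–15 N. The stop positions of all three agree with the given 12 mm cap and 30 mm travel to within about 1 mm.
- **Box position:** the same stop positions suggest my camera estimate of the box centre was about 3 mm off along its x. That did not affect the result, because I pushed to the hard stops.
- **Final pictures:** both views show the outer caps at the rib end of their slots, the middle cap at the opposite end, and nothing touching the box.
- **Time:** the job took about 13 s of the 48 s allowed. No checks failed; `sign_off` reports no verdict.

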